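# Finish the insect-hotel grid and hold the plug gauge at its mark

### The arm

A 7-joint arm with a two-finger parallel gripper is mounted at the origin on the work surface. World frame = base frame: x ahead of the robot, y to its left, z up, the work surface at z = 0. Lengths are in mm, angles in rad, forces in N, time in s.
With the tool pointing down it reaches from about 400 to 875 mm from the base axis. Payload 4.4 kg.
Tool frame: the origin (TCP) lies midway between the tips of the shut fingers; the grasp point (between the pads) lies 19 mm behind it; z points along the fingers, y is the line along which they close (so a half turn about z gives the same grasp; the last joint's range is limited). The gripper opens to 85 mm and grips with 20 to 120 N. Pads are 22 mm wide; open, the fingers measure 114 mm over their backs; the gripper's body (76 mm by 85 mm) begins 54 mm behind the grasp point. The pads swing forward as they close: fully open they stand 13 mm farther back than shut.
Start: joints at [1.095, 0.628, 0.038, 1.517, -0.027, 0.996, -0.02], TCP at [259.005, -596.183, 231.313] pointing down, gripper open.
Joint ranges: [-3.06, 3.06], [-0.37, 2.12], [-1.25, 1.32], [0.18, 2.47], [-1.1, 4.24], [0.23, 1.98], [-2.94, 2.94]. Speed limits (rad/s): [2.57, 2.57, 3.14, 3.14, 3.14, 3.14, 3.14].

### API

Orientations are given as [roll, pitch, yaw] about the fixed x, y, z axes, in that order (R = Rz(yaw) Ry(pitch) Rx(roll)).
In Python, from cell import telemetry, eyes, ctrl, finder gives the robot as it stands.
- The arm moves only by the tool move_arm, never from a script. Its argument "steps" is a list of rows, each a list of 7 numbers: the turn, a rotation vector about the world's x, y, z in degrees, then the shift along the world's x, y, z in m, then the finger opening in m, from 0 to 0.0854. A call has 1 to 5 rows; each row shifts and turns the commanded pose from where the row before left it; what a row does not reach is not made up. A row lasts 1/10 s, in which the tool goes at most 50 mm and 8.59 degrees, less where a joint would pass 70% of its speed; a pose out of reach is approached as far as the arm can. A call with a gripper value outside its range is refused whole. The fingers move at their own pace and stop on an object; the grip force is fixed at half the most. Time passes only in rows, so rows that do not move let the fingers close. It gives the time, the measured TCP pose, the force, the opening and the grip force at its end, in the units of the state.
- telemetry.read_state(): the state, without advancing time (a new reading comes with each control period).
- eyes.get_image(name): name is "scene" or "top" or "wrist"; returns (picture, depth): 480x640x3 uint8, blue, green, red; 480x640 float32, mm along the optical axis (not along the pixel's ray), 0 where there is no reading.
- eyes.calibration(name): a dict with "fx", "fy", "cx", "cy" (pixels), "position" and "attitude" of the camera in the world. Camera axes: x right, y down, z forward; pixel columns grow to the right and rows downward; lengths in mm; the calibration is good to about 2 mm. The wrist camera is an equidistant fisheye: a pixel r from the principal point sees the ray r / f radians off the axis. A picture is of the moment at which its call begins: read the wrist's pose just before it. calibration takes no time and is no camera call; for the wrist camera it gives the pose at the moment of the call.
- ctrl.finish_job(): hands the job in; it is judged then, once.
Trained networks look in the newest picture that a camera, given by its name, has taken for a name from the list of things; names that differ only in an ending like _2 or _b are one class to them, and where a whole thing is asked for, a point or a joint stands for the part that bears it (a point fixed in the world has none). Each returns a list of dicts, best first, with "confidence" (0 to 1); they miss things now and then, are a little off and sometimes report something else, mostly with a low value. They report only what shows in the picture. A call takes as long as a camera call. They do not tell look-alikes from the thing itself.
- finder.boxes_of(camera, name): "location" ([x, y, z] in mm, in the coordinates of the camera as it stood for that picture, good to about 4 mm: the middle of the surface that is visible of it).
- finder.cut_out(camera, name): "mask" (480x640 bool, what is visible of it).
- finder.pinpoint(camera, name): "location" ([x, y, z] in mm, in the coordinates of the camera as it stood for that picture, good to about 4 mm: a listed point, or the origin of a listed thing).
The state is a dict: "clock": time; "qpos": joint angles; "qd": joint speeds; "tau": joint torques, N m; "eef_pos": TCP position; "tool_rot": TCP orientation; "force": force on the tool from outside, world axes, zero at the start; "torque": the same for the moment, N m; "width": finger opening in mm; "gripper_force": force on a finger pad.
Only numpy, scipy, OpenCV 4.12 (cv2) and the standard library are available. Lean on these libraries where they do the work, as an engineer would, in place of code of your own. Each camera call takes 0.05 s, during which the arm holds its last target. There are 200 camera calls.

### The job

Finish the insect hotel lying on the table: set the two loose log slices flat on the two empty orange spots, centred, so that the slices make a neat two-by-two grid. Then take the plug gauge with the red knob and draw it straight up out of its snug bore, in line with the bore so that it does not bind, and without taking it right out, until the lower edge of its red band is level with the top of the nest block. Finish while still holding the gauge still and upright there so that a helper can read it; leave the blue gauge, the two slices already set and the glue bottle where they are.

Things in the scene. Friction and masses are not known exactly. Their poses are not given: they have to be found in the camera images.
- hotel: Insect hotel, fixed, lying on its back: plywood board 250 (x) by 340 (y) mm, 12 mm thick, rails 14 mm high on three edges, two roof slats 26 mm high beyond the -y end. Origin: on the table, 5 mm to +y of the board's centre; z up. Four flat orange spots, 60 mm across, make a grid at x = -42.5, +42.5 mm and y = +20 (taken by the set slices), +110 mm (empty).
- block_top (a point): Centre of the top of the hotel's wooden nest block, 92 mm above the table. The block is 150 (hotel's x) by 70 (y) by 80 mm high, at y = -120 mm of the hotel. Two vertical blind bores, 19 mm wide and 65 mm deep, lie 40 mm either side of this point along the hotel's x; each holds a plug gauge.
- spot_1 (a point): Centre of an empty orange spot (60 mm across, flush), on the board's upper face, 12 mm above the table.
- spot_2 (a point): Centre of the other empty orange spot, 85 mm from the first, on the board's upper face, 12 mm above the table.
- slice_1: Loose log slice, a disc of 44 mm diameter and 24 mm high with dark bark and a pale top, about 30 g. Origin: centre of its underside; z up. Starts flat on the table to the robot's left of the hotel. Either slice may go on either empty spot.
- slice_2: The other loose log slice, just the same.
- set_1: Log slice of the same size already set on an orange spot, loose, to be left alone. Origin: centre of its underside.
- set_2: The other log slice already set, to be left alone.
- plug_red: Gauge with red knob, loose, on the floor of either bore: steel rod 18 mm thick, knob 26 mm across from 76 to 108 mm above the foot; about 0.17 kg, drops back if let go. Origin: centre of the foot (27 mm above the table at first); z up the rod. Red band 25 to 37 mm above the foot: its lower edge starts 40 mm below the block's top, so the gauge must rise 40 mm; 25 mm stays in the bore.
- plug_blue: Plug gauge of the same form with a blue knob and band in the other bore, 80 mm from the red one; leave it alone.
- glue: White glue bottle, 52 mm across and 130 mm high, standing on the table to the robot's right of the hotel; leave it alone. Origin: centre of its underside.
- done_1 (a point): Centre of the orange spot under the first set slice, on the board's upper face.
- done_2 (a point): Centre of the orange spot under the second set slice, on the board's upper face.
Things that resemble listed ones, but are neither listed nor needed, are in the scene too. What is shaped like the slice_2 but purple or turquoise is not meant.

How it is judged (in metres and radians):
On the way, in this order (a step that is already met when the one before it is completed fails the run):
1. both loose slices lie flat on the two empty spots, within 10 mm of the centres, let go and at rest ((((horizontal distance between slice_1 and spot_1 below 0.01 m and z of slice_1 in the frame of spot_1 below 0.004 m and angle between slice_1's own z axis and vertical below 0.1 rad) and (horizontal distance between slice_2 and spot_2 below 0.01 m and z of slice_2 in the frame of spot_2 below 0.004 m and angle between slice_2's own z axis and vertical below 0.1 rad)) or ((horizontal distance between slice_1 and spot_2 below 0.01 m and z of slice_1 in the frame of spot_2 below 0.004 m and angle between slice_1's own z axis and vertical below 0.1 rad) and (horizontal distance between slice_2 and spot_1 below 0.01 m and z of slice_2 in the frame of spot_1 below 0.004 m and angle between slice_2's own z axis and vertical below 0.1 rad))) and contact force between the fingers and slice_1 below 0.05 N and linear speed of each of slice_1, slice_2 below 0.02 m/s and contact force between the fingers and slice_2 below 0.05 N), for 0.2 s.
2. the red gauge is held with its band's lower edge level with the block's top within 6 mm, upright and still, pressing on the bore with less than 8 N (z of plug_red in the frame of hotel between 0.061 and 0.073 m and angle between the z axis of plug_red and the z axis of hotel, either way round below 0.07 rad and contact force between the fingers and plug_red above 0.5 N and linear speed of plug_red below 0.02 m/s and contact force between plug_red and hotel below 8 N), for 0.3 s.
At the end, for the whole second after the job is handed in: Fingers hold the red gauge still, within 0.07 rad of its bore and under 8 N on it, band's lower edge level with the block's top within 6 mm. A slice lies flat on each spot: loose ones within 10 mm of centre, let go; set ones 14 mm. Blue gauge seated; glue upright, moved under 30 mm (all of step 1 and all of step 2 and horizontal distance between set_1 and done_1 below 0.014 m and z of set_1 in the frame of done_1 below 0.004 m and angle between each of set_1, set_2, glue's own z axis and vertical below 0.1 rad and horizontal distance between set_2 and done_2 below 0.014 m and z of set_2 in the frame of done_2 below 0.004 m and z of plug_blue in the frame of hotel below 0.032 m and distance of glue from where it was at the start of the episode below 0.03 m); the arm keeps its last pose, push and grip.
It fails at once if the red gauge comes right out of its bore (z of plug_red in the frame of hotel above 0.09 m).
It fails at once if the red gauge is wrenched: pressed against the bore with more than 20 N (contact force between plug_red and hotel above 20 N).
It fails at once if the blue gauge is lifted by more than 15 mm (z of plug_blue in the frame of hotel above 0.042 m).
It fails at once if a slice already set is shifted by more than 12 mm (distance of any of set_1, set_2 from where it was at the start of the episode above 0.012 m).
It fails at once if the glue bottle is moved by more than 30 mm or tipped (distance of glue from where it was at the start of the episode above 0.03 m or angle between glue's own z axis and vertical above 0.3 rad).
It also fails if it takes over 72 s, if anything falls off the work surface, if the arm or the gripper's body presses on something with over 40 N, if the wrist force passes 120 N, or if a joint passes its speed limit or range.

## Working session

There is one attempt and no reset: what is moved stays moved. The work goes in short steps, Python scripts to look and compute and a tool call to move; the robot and the scene stay as the last step left them, time stands still between calls to the robot, and variables do not carry over. Pictures are saved under pics/ and viewed, at most 10 in all, crops included, and the job is handed in when it is done.

Besides the shell and the picture viewer there is one more tool, called in YAML: its name, and indented under it one key for each argument. move_arm: Moves the arm, as the interface text tells. Its arguments: {"type":"object","properties":{"steps":{"type":"array"}},"required":["steps"]}

```bash
ls; mkdir -p pics; cat > h.py <<'E'
import numpy as np, cv2
from scipy.spatial.transform import Rotation as R
from cell import telemetry, eyes, ctrl, finder
def Rm(c):
    a=np.array(c["attitude"],float)
    return a if a.shape==(3,3) else (R.from_euler('xyz',a).as_matrix() if a.size==3 else R.from_quat(a).as_matrix())
def w(cal,p): return np.array(cal["position"])+Rm(cal)@np.array(p)
def px(cal,P):
    p=Rm(cal).T@(np.array(P)-cal["position"]); return cal["cx"]+cal["fx"]*p[0]/p[2], cal["cy"]+cal["fy"]*p[1]/p[2]
def cloud(cal,d):
    v,u=np.mgrid[:480,:640]; p=np.stack([(u-cal["cx"])/cal["fx"]*d,(v-cal["cy"])/cal["fy"]*d,d],-1)
    return p@Rm(cal).T+np.array(cal["position"])
E
python3 - <<'E'
from h import *
for c in ("scene","top"):
    im,d=eyes.get_image(c); cal=eyes.calibration(c); print(c,cal)
    cv2.imwrite(f"pics/{c}0.png",im); np.savez(f"{c}0.npz",im=im,d=d)
    for n in ("slice_1","set_1","spot_1","done_1","block_top","plug_red","plug_blue","glue","hotel"):
        for q in finder.pinpoint(c,n): print(c,n,round(q["confidence"],2),w(cal,q["location"]).round(0),np.round(px(cal,w(cal,q["location"]))))
print(telemetry.read_state())
E
```

```text
pics
scene {'fx': 494.6398186115312, 'fy': 494.6398186115312, 'cx': 325.3697857060925, 'cy': 250.76553672907056, 'position': array([1098.56271346, -584.35073385, 1118.24926079]), 'attitude': array([-2.50909665, -0.00427965,  0.78483001])}
scene slice_1 0.76 [464. 316.   0.] [384. 182.]
scene slice_1 0.69 [490. 215.   5.] [368. 203.]
scene slice_1 0.67 [626. 375.   3.] [437. 199.]
scene slice_1 0.67 [675. 299.   0.] [434. 222.]
scene slice_1 0.56 [584. 288.   2.] [408. 207.]
scene slice_1 0.52 [542. 376.   2.] [416. 185.]
scene set_1 0.76 [623. -16.  14.] [348. 272.]
scene set_1 0.64 [540.  -2.  13.] [330. 252.]
scene spot_1 0.95 [643.  76.  14.] [376. 257.]
scene spot_1 0.57 [556.  93.  16.] [357. 235.]
scene done_1 0.95 [629. -12.   9.] [350. 274.]
scene done_1 0.87 [543.   4.  18.] [332. 250.]
scene done_1 0.22 [639.  78.  12.] [376. 256.]
scene block_top 0.89 [ 559. -145.   95.] [295. 269.]
scene plug_red 0.61 [ 600. -148.   31.] [306. 293.]
scene glue 0.95 [ 463. -449.    1.] [180. 340.]
scene glue 0.25 [463. 314.   2.] [383. 182.]
scene hotel 0.92 [586. -23.  -4.] [336. 269.]
to
[... 1056 characters left out ...]
] [328. 243.]
{'clock': 1.0, 'qpos': array([ 1.0951985 ,  0.62838739,  0.03850198,  1.51738966, -0.02699624,
        0.99631932, -0.02000513]), 'qd': array([-0.00026736, -0.00022769, -0.00141964,  0.00154592,  0.00122175,
        0.00030466, -0.00124938]), 'tau': array([ 2.65464096e-04, -5.63275266e+01,  1.22567095e+00, -1.93783146e+01,
        1.08296835e-02,  1.46587034e-03,  2.60174312e-05]), 'eef_pos': array([ 259.00415804, -596.18379159,  231.32495447]), 'tool_rot': array([ 3.14157872e+00, -3.30273639e-05,  4.09768365e-01]), 'force': array([ 0.59543178, -0.17350056, -0.93205154]), 'torque': array([ 0.00379284,  0.00190607, -0.02164405]), 'gripper_force': 0.0, 'width': 85.47602816607521}
```

```bash
python3 - <<'E'
from h import *
im=np.load("top0.npz")["im"]
cv2.imwrite("pics/crop.png",cv2.resize(im[160:330,110:430],None,fx=2.5,fy=2.5,interpolation=2)[:600,:800])
E
```

```text
(no output)
```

View pics/crop.png

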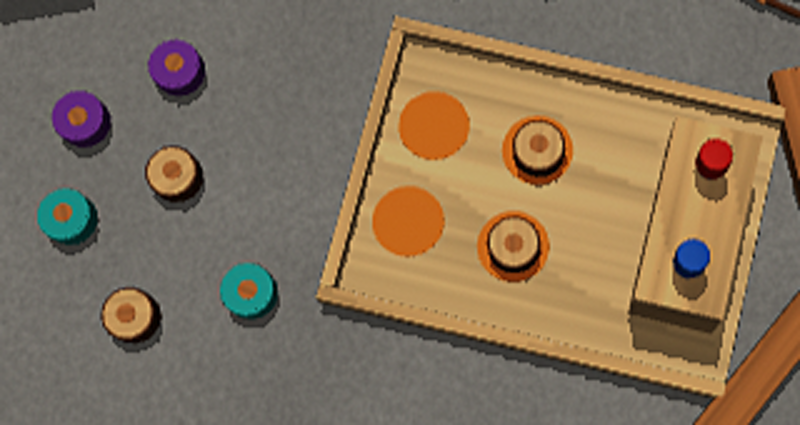

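The purple slices are at (180,187) and (141,208), and the turquoise ones at (136,247) and (209,276). The bark-coloured slices with pale tops, at (179,229) and (162,286), fit the description, and this enlarged crop confirms them. The empty spots are at (273,247) and (283,210), and the red knob is the one at (396,223). Next I refine the positions from depth and colour.

```bash
python3 - <<'E'
from h import *
for c in ("top","scene"):
    z=np.load(c+"0.npz"); im,d=z["im"],z["d"]; cal=eyes.calibration(c); P=cloud(cal,d); hsv=cv2.cvtColor(im,cv2.COLOR_BGR2HSV).astype(int)
    def near(x,y,r): return np.hypot(P[...,0]-x,P[...,1]-y)<r
    def circ(m):
        q=P[m]; (x,y),r=cv2.minEnclosingCircle(q[:,:2].astype(np.float32)); return len(q),q.mean(0).round(1),np.round([x,y,r],1)
    for n,x,y in (("A",585,287),("B",464,312)): print(c,n,circ(near(x,y,40)&(abs(P[...,2]-24)<5)))
    for n,x,y in (("set",623,-14),("set",541,-3)): print(c,n,circ(near(x,y,30)&(abs(P[...,2]-36)<5)))
    for n,x,y in (("spot",641,77),("spot",558,90)): print(c,n,circ(near(x,y,45)&(hsv[...,0]<16)&(hsv[...,1]>190)&(hsv[...,2]>120)&(abs(P[...,2]-12)<6)))
    m=near(557,-145,110)&(abs(P[...,2]-92)<4)
    q=P[m][:,:2].astype(np.float32); print(c,"block",cv2.minAreaRect(q))
    for n,x,y in (("red",596,-153),("blue",518,-138)): print(c,n,circ(near(x,y,25)&(abs(P[...,2]-135)<5)))
    print(c,"glue",circ(near(462,-446,60)&(P[...,2]>60)), P[near(462,-446,60)][:,2].max())
    m=near(580,30,350)&(P[...,2]>16)&(P[...,2]<30)&(P[...,1]<170); print("rails",cv2.minAreaRect(P[m][:,:2].astype(np.float32)))
E
```

```text
top A (330, array([584.2, 287.3,  23.4]), array([584.7, 287.6,  22.6]))
top B (342, array([463.4, 308.2,  23.5]), array([463.7, 308.7,  21.9]))
top set (332, array([623.2, -15.3,  35.4]), array([623.6, -15. ,  22.2]))
top set (336, array([ 5.406e+02, -3.000e-01,  3.550e+01]), array([540.5,  -0.7,  22. ]))
top spot (586, array([641. ,  74.3,  11.6]), array([640.8,  74.7,  30.1]))
top spot (611, array([557.1,  89. ,  11.5]), array([557.2,  89. ,  29.8]))
top block ((560.078125, -144.65240478515625), (70.2750244140625, 151.2505340576172), 80.08911895751953)
top red (129, array([ 598.7, -151.2,  134. ]), array([ 598.7, -150.9,   13. ]))
top blue (141, array([ 520. , -137.5,  133.8]), array([ 520.1, -137.4,   12.6]))
top glue (693, array([ 459.7, -439. ,   96.2]), array([ 462.2, -446.6,   26.8])) 134.37756610999622
rails ((643.7352294921875, -61.776519775390625), (521.2515258789062, 447.825439453125), 1.8096635341644287)
scene A (131, array([586.6, 287.6,  25.5]), array([585.4, 288.1,  23.8]))
scene B (118, array([465.5, 308.6,  25. ]), array([464.3, 309.3,  22.6]))
scene set (179, array([625.8, -15.7,  37. ]), array([624.8, -14.5,  23. ]))
scene set (165, array([ 5.431e+02, -5.000e-01,  3.720e+01]), array([542.4,   1.7,  23.8]))
scene spot (0, array([nan, nan, nan]), array([0., 0., 0.]))
scene spot (0, array([nan, nan, nan]), array([0., 0., 0.]))
scene block ((561.3703002929688, -143.23350524902344), (71.56664276123047, 152.9111785888672), 80.5516586303711)
scene red (81, array([ 601.3, -150.8,  135.6]), array([ 600.1, -148.4,   14.1]))
scene blue (76, array([ 522.5, -137.2,  135.3]), array([ 520.2, -137.8,   14.6]))
scene glue (522, array([ 473.9, -448. ,   95.5]), array([ 467.1, -446.3,   25.9])) 135.1158960674785
rails ((646.2677001953125, -61.160675048828125), (522.4527587890625, 446.478271484375), 1.753769874572754)<stdin>:6: RuntimeWarning: Mean of empty slice.
  ret = um.true_divide(
```

move_arm:
  steps:
    - [0,0,8,0.016,0.044,0,0.064]
    - [0,0,8,0.016,0.044,0,0.064]
    - [0,0,8,0.016,0.044,0,0.064]
    - [0,0,8,0.016,0.044,0,0.064]
    - [0,0,8,0.016,0.044,0,0.064]

```text
clock: 1.5
eef_pos: [339.5, -374.5, 231.6]
tool_rot: [3.141, 0.0, 1.113]
force: [0.7, -0.5, 0.2]
width: 63.8
gripper_force: 0.0
```

move_arm:
  steps:
    - [0,0,8,0.016,0.044,0,0.064]
    - [0,0,8,0.016,0.044,0,0.064]
    - [0,0,0.7,0.016,0.044,0,0.064]
    - [0,0,0,0.016,0.044,0,0.064]
    - [0,0,0,0.016,0.044,0,0.064]

```text
clock: 2.0
eef_pos: [419.5, -154.7, 231.7]
tool_rot: [3.141, 0.0, 1.399]
force: [0.9, -0.6, 0.1]
width: 63.8
gripper_force: 0.0
```

move_arm:
  steps:
    - [0,0,0,0.016,0.044,0,0.064]
    - [0,0,0,0.016,0.044,0,0.064]
    - [0,0,0,0.016,0.044,0,0.064]
    - [0,0,0,0.016,0.044,0,0.064]
    - [0,0,0,0.016,0.044,0,0.064]

```text
clock: 2.5
eef_pos: [499.6, 65.6, 231.6]
tool_rot: [3.141, 0.0, 1.399]
force: [0.7, -0.5, -0.3]
width: 64.2
gripper_force: 0.0
```

move_arm:
  steps:
    - [0,0,0,0.017,0.044,-0.01,0.064]
    - [0,0,0,0.017,0.044,-0.01,0.064]
    - [0,0,0,0.017,0.044,-0.01,0.064]
    - [0,0,0,0.017,0.044,-0.01,0.064]
    - [0,0,0,0.0174,0.046,0,0.064]

```text
clock: 3.0
eef_pos: [584.2, 286.6, 189.7]
tool_rot: [-3.14, 0.002, 1.399]
force: [1.3, -0.1, -0.6]
width: 64.1
gripper_force: 0.0
```

move_arm:
  steps:
    - [0,0,0,0,0,-0.045,0.064]
    - [0,0,0,0,0,-0.045,0.064]
    - [0,0,0,0,0,-0.03,0.064]
    - [0,0,0,0,0,0,0.064]

```text
clock: 3.4
eef_pos: [581.1, 283.9, 66.6]
tool_rot: [-3.134, 0.006, 1.4]
force: [0.1, 0.5, 0.9]
width: 64.1
gripper_force: 0.0
```

```bash
python3 - <<'E'
from h import *
s=telemetry.read_state(); cal=eyes.calibration("wrist"); print(s["eef_pos"],s["tool_rot"],cal)
im,d=eyes.get_image("wrist"); cv2.imwrite("pics/wr1.png",im)
for q in finder.pinpoint("wrist","slice_1"): print(q["confidence"],w(cal,q["location"]).round(1))
v,u=np.mgrid[:480,:640]; a,b=(u-cal["cx"])/cal["fx"],(v-cal["cy"])/cal["fy"]; th=np.hypot(a,b)+1e-9; t=np.tan(np.minimum(th,1.4))/th
P=np.stack([a*t*d,b*t*d,d],-1)@Rm(cal).T+cal["position"]
m=(np.hypot(P[...,0]-585,P[...,1]-288)<40)&(abs(P[...,2]-24)<5); q=P[m]; print(len(q),q.mean(0),cv2.minEnclosingCircle(q[:,:2].astype(np.float32)))
E
```

```text
[581.13599403 283.85556285  66.61267496] [-3.13441067  0.00609538  1.39979758] {'fx': 371.64829954431775, 'fy': 371.64829954431775, 'cx': 309.814349048102, 'cy': 240.99906864575783, 'position': array([595.01695554, 353.28000462, 209.425185  ]), 'attitude': array([ 2.86307421,  0.0051814 , -0.17098538])}
0.94 [4.669e+02 3.111e+02 2.000e-01]
0.91 [678.7 297.6   2. ]
0.61 [584.  289.1  -2.2]
0.6 [630.2 377.9  -1. ]
5073 [586.39812097 291.74972863  24.81738314] ((585.978271484375, 290.5831298828125), 22.128889083862305)
```

move_arm:
  steps:
    - [0,0,0,0,0,0,0.064]
    - [0,0,0,0,0,0,0.064]

```text
clock: 3.7
eef_pos: [585.9, 286.5, 73.7]
tool_rot: [3.138, -0.003, 1.399]
force: [0.2, -0.5, 0.5]
width: 63.9
gripper_force: 0.0
```

move_arm:
  steps:
    - [0,0,0,0,0.0015,-0.02,0.064]
    - [0,0,0,0,0,-0.02,0.064]
    - [0,0,0,0,0,-0.016,0.064]
    - [0,0,0,0,0,-0.008,0.064]
    - [0,0,0,0,0,-0.004,0.064]

```text
clock: 4.2
eef_pos: [584.4, 287.2, 3.0]
tool_rot: [-3.141, 0.0, 1.399]
force: [-0.9, -0.6, -0.0]
width: 63.9
gripper_force: 0.0
```

move_arm:
  steps:
    - [0,0,0,0,0,0,0.064]
    - [0,0,0,0,0,0,0.064]

```text
clock: 4.4
eef_pos: [585.0, 287.6, 4.0]
tool_rot: [3.141, -0.001, 1.399]
force: [0.4, -0.4, 0.0]
width: 63.8
gripper_force: 0.0
```

move_arm:
  steps:
    - [0,0,0,0,0,0,0.056]
    - [0,0,0,0,0,0,0.05]
    - [0,0,0,0,0,0,0.046]
    - [0,0,0,0,0,0,0.04]
    - [0,0,0,0,0,0,0.036]

```text
clock: 4.9
eef_pos: [584.8, 287.5, 4.1]
tool_rot: [3.141, -0.001, 1.399]
force: [-0.8, -0.0, 6.4]
width: 42.0
gripper_force: 60.8
```

move_arm:
  steps:
    - [0,0,0,0,0,0,0.036]
    - [0,0,0,0,0,0,0.036]
    - [0,0,0,0,0,0.01,0.036]
    - [0,0,0,0,0,0.02,0.036]
    - [0,0,0,0,0,0.03,0.036]

```text
clock: 5.4
eef_pos: [583.0, 286.5, 62.6]
tool_rot: [-3.139, 0.002, 1.4]
force: [0.8, -0.3, 1.3]
width: 41.8
gripper_force: 60.7
```

move_arm:
  steps:
    - [0,0,0,0.008,-0.03,0,0.036]
    - [0,0,0,0.012,-0.045,0,0.036]
    - [0,0,0,0.012,-0.045,0,0.036]
    - [0,0,0,0.012,-0.045,0,0.036]
    - [0,0,0,0.008,-0.03,0,0.036]

```text
clock: 5.9
eef_pos: [637.2, 87.1, 63.6]
tool_rot: [3.141, 0.003, 1.396]
force: [-0.3, -0.9, -1.3]
width: 42.3
gripper_force: 60.7
```

move_arm:
  steps:
    - [0,0,0,0.004,-0.0185,0,0.036]
    - [0,0,0,0,0,-0.01,0.036]
    - [0,0,0,0,0,-0.005,0.036]
    - [0,0,0,0,0,0,0.036]
    - [0,0,0,0,0,0,0.036]

```text
clock: 6.4
eef_pos: [639.7, 76.4, 48.0]
tool_rot: [-3.14, -0.001, 1.402]
force: [0.2, -0.3, -0.4]
width: 41.8
gripper_force: 60.7
```

```bash
cat >> h.py <<'E'
def wcloud():
    s=telemetry.read_state(); cal=eyes.calibration("wrist"); im,d=eyes.get_image("wrist")
    v,u=np.mgrid[:480,:640]; a,b=(u-cal["cx"])/cal["fx"],(v-cal["cy"])/cal["fy"]; th=np.hypot(a,b)+1e-9; t=np.tan(np.minimum(th,1.4))/th
    return s,im,np.stack([a*t*d,b*t*d,d],-1)@Rm(cal).T+cal["position"]
E
python3 - <<'E'
from h import *
s,im,P=wcloud(); cv2.imwrite("pics/wr2.png",im); print(s["eef_pos"],s["tool_rot"])
hsv=cv2.cvtColor(im,cv2.COLOR_BGR2HSV).astype(int)
for x,y in ((641,75),(557,89)):
    m=(np.hypot(P[...,0]-x,P[...,1]-y)<40)&(hsv[...,0]<16)&(hsv[...,1]>190)&(hsv[...,2]>100)&(abs(P[...,2]-12)<6); q=P[m]; print(len(q), q.mean(0) if len(q) else 0, cv2.minEnclosingCircle(q[:,:2].astype(np.float32)) if len(q) else 0)
E
```

```text
[639.70726513  76.37803099  47.9914964 ] [-3.14049985e+00 -1.04963940e-03  1.40247862e+00]
1213 [631.75498408  89.78366383  13.18186234] ((642.7586669921875, 77.03291320800781), 29.607465744018555)
6214 [560.06126223  87.72779407  12.9947358 ] ((559.167236328125, 91.03462982177734), 30.400318145751953)
```

View pics/wr2.png

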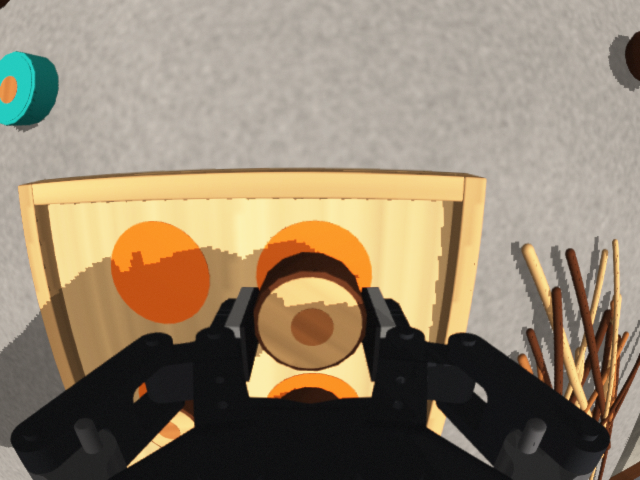

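move_arm:
  steps:
    - [0,0,0,0,0.0,-0.01,0.036]
    - [0,0,0,0,0,-0.01,0.036]
    - [0,0,0,0,0,-0.006,0.036]
    - [0,0,0,0,0,-0.003,0.036]
    - [0,0,0,0,0,0,0.036]

```text
clock: 6.95
eef_pos: [639.9, 73.7, 18.5]
tool_rot: [-3.14, 0.0, 1.399]
force: [-0.1, -0.1, -0.9]
width: 42.0
gripper_force: 60.7
```

move_arm:
  steps:
    - [0,0,0,0,0,0,0.036]
    - [0,0,0,0,0,0,0.036]

```text
clock: 7.15
eef_pos: [640.7, 73.8, 19.6]
tool_rot: [3.141, -0.0, 1.399]
force: [0.9, -0.2, -0.3]
width: 42.1
gripper_force: 60.7
```

move_arm:
  steps:
    - [0,0,0,0,0.0005,-0.002,0.036]
    - [0,0,0,0,0,-0.001,0.036]
    - [0,0,0,0,0,0,0.036]
    - [0,0,0,0,0,0,0.036]

```text
clock: 7.55
eef_pos: [640.4, 74.3, 16.3]
tool_rot: [3.142, -0.0, 1.399]
force: [0.2, -0.1, -1.1]
width: 42.1
gripper_force: 60.7
```

move_arm:
  steps:
    - [0,0,0,0,0,0,0.046]
    - [0,0,0,0,0,0,0.052]
    - [0,0,0,0,0,0,0.058]
    - [0,0,0,0,0,0,0.064]
    - [0,0,0,0,0,0.005,0.064]

```text
clock: 8.05
eef_pos: [639.9, 74.2, 20.9]
tool_rot: [-3.14, 0.0, 1.399]
force: [0.4, 0.4, 0.3]
width: 64.0
gripper_force: 0.0
```

move_arm:
  steps:
    - [0,0,0,0,0,0.02,0.064]
    - [0,0,0,0,0,0.03,0.064]
    - [0,0,0,-0.01,0.02,0.01,0.064]
    - [0,0,0,-0.027,0.037,0,0.064]
    - [0,0,0,-0.027,0.037,0,0.064]

```text
clock: 8.55
eef_pos: [576.7, 168.6, 82.4]
tool_rot: [3.14, -0.001, 1.397]
force: [0.2, 1.5, -0.5]
width: 63.8
gripper_force: 0.0
```

move_arm:
  steps:
    - [0,0,0,-0.027,0.037,0,0.064]
    - [0,0,0,-0.027,0.037,0,0.064]
    - [0,0,0,-0.027,0.035,0,0.064]
    - [0,0,0,-0.02,0.02,0,0.064]
    - [0,0,0,-0.01,0.01,0,0.064]

```text
clock: 9.05
eef_pos: [462.9, 310.4, 81.8]
tool_rot: [-3.141, -0.001, 1.404]
force: [0.6, -1.0, -0.4]
width: 64.5
gripper_force: 0.0
```

```bash
python3 - <<'E'
from h import *
im,d=eyes.get_image("top"); cal=eyes.calibration("top"); P=cloud(cal,d); s=telemetry.read_state(); print(s["eef_pos"])
for x,y,z in ((641,75,36),(623,-15,36),(541,0,36),(464,309,24)):
    m=(np.hypot(P[...,0]-x,P[...,1]-y)<35)&(abs(P[...,2]-z)<6); q=P[m]; print(len(q), q.mean(0) if len(q) else 0, cv2.minEnclosingCircle(q[:,:2].astype(np.float32)) if len(q) else 0)
E
```

```text
[462.15388098 311.12349568  81.80985051]
337 [639.61654382  74.83018949  35.57791352] ((640.151123046875, 74.8955078125), 22.087202072143555)
343 [623.24343607 -15.41423838  35.2175531 ] ((623.4524536132812, -15.389679908752441), 21.958507537841797)
352 [540.66031878  -0.75168884  35.39865521] ((541.121337890625, -0.8571375012397766), 21.90178871154785)
362 [463.35441667 308.09787715  23.1864377 ] ((463.8320617675781, 308.9068908691406), 22.26656723022461)
```

move_arm:
  steps:
    - [0,0,0,0,0,-0.02,0.064]
    - [0,0,0,0,0,-0.01,0.064]
    - [0,0,0,0,0,0,0.064]
    - [0,0,0,0,0,0,0.064]
    - [0,0,0,0,0,0,0.064]

```text
clock: 9.6
eef_pos: [466.2, 307.0, 51.8]
tool_rot: [3.141, -0.001, 1.398]
force: [-0.1, -0.3, -0.2]
width: 64.3
gripper_force: 0.0
```

move_arm:
  steps:
    - [0,0,0,-0.002,0.0012,-0.016,0.064]
    - [0,0,0,0,0,-0.016,0.064]
    - [0,0,0,0,0,-0.01,0.064]
    - [0,0,0,0,0,-0.005,0.064]
    - [0,0,0,0,0,-0.001,0.064]

```text
clock: 10.1
eef_pos: [463.4, 308.3, 3.1]
tool_rot: [-3.141, 0.0, 1.399]
force: [-0.3, -0.1, 0.6]
width: 64.0
gripper_force: 0.0
```

move_arm:
  steps:
    - [0,0,0,0,0,0,0.064]
    - [0,0,0,0,0,0,0.064]

```text
clock: 10.3
eef_pos: [463.8, 308.8, 3.9]
tool_rot: [3.141, -0.001, 1.399]
force: [0.1, -0.0, -1.0]
width: 64.3
gripper_force: 0.0
```

move_arm:
  steps:
    - [0,0,0,0,0,0,0.056]
    - [0,0,0,0,0,0,0.05]
    - [0,0,0,0,0,0,0.046]
    - [0,0,0,0,0,0,0.04]
    - [0,0,0,0,0,0,0.036]

```text
clock: 10.8
eef_pos: [463.5, 308.6, 3.9]
tool_rot: [3.141, -0.0, 1.399]
force: [-1.8, -0.5, 4.9]
width: 42.2
gripper_force: 60.5
```

move_arm:
  steps:
    - [0,0,0,0,0,0,0.036]
    - [0,0,0,0,0,0,0.036]
    - [0,0,0,0,0,0.01,0.036]
    - [0,0,0,0,0,0.02,0.036]
    - [0,0,0,0,0,0.03,0.036]

```text
clock: 11.3
eef_pos: [462.4, 307.8, 63.2]
tool_rot: [-3.139, 0.002, 1.4]
force: [0.6, 0.6, -1.0]
width: 42.0
gripper_force: 60.7
```

move_arm:
  steps:
    - [0,0,0,0.01,-0.025,0,0.036]
    - [0,0,0,0.018,-0.042,0,0.036]
    - [0,0,0,0.018,-0.042,0,0.036]
    - [0,0,0,0.018,-0.042,0,0.036]
    - [0,0,0,0.015,-0.035,0,0.036]

```text
clock: 11.8
eef_pos: [543.3, 119.5, 63.9]
tool_rot: [3.141, 0.001, 1.398]
force: [0.4, -0.6, -1.0]
width: 41.7
gripper_force: 60.7
```

move_arm:
  steps:
    - [0,0,0,0.01,-0.022,0,0.036]
    - [0,0,0,0.0044,-0.0117,-0.01,0.036]
    - [0,0,0,0,0,-0.01,0.036]
    - [0,0,0,0,0,-0.005,0.036]
    - [0,0,0,0,0,0,0.036]

```text
clock: 12.3
eef_pos: [555.1, 91.1, 37.1]
tool_rot: [-3.139, -0.0, 1.403]
force: [-0.5, 0.8, -0.2]
width: 41.9
gripper_force: 60.7
```

move_arm:
  steps:
    - [0,0,0,0,0,0,0.036]
    - [0,0,0,0,0,0,0.036]

```text
clock: 12.5
eef_pos: [556.6, 90.2, 38.5]
tool_rot: [3.141, -0.001, 1.401]
force: [0.1, -0.3, -0.2]
width: 41.8
gripper_force: 60.7
```

move_arm:
  steps:
    - [0,0,0,0,0,-0.008,0.036]
    - [0,0,0,0,0,-0.007,0.036]
    - [0,0,0,0,0,-0.004,0.036]
    - [0,0,0,0,0,-0.001,0.036]
    - [0,0,0,0,0,0,0.036]

```text
clock: 13.0
eef_pos: [556.6, 88.8, 18.0]
tool_rot: [-3.141, 0.0, 1.399]
force: [0.4, 0.2, -1.3]
width: 42.1
gripper_force: 60.7
```

move_arm:
  steps:
    - [0,0,0,0,0,-0.001,0.036]
    - [0,0,0,0,0,-0.001,0.036]
    - [0,0,0,0,0,0,0.036]
    - [0,0,0,0,0,0,0.036]

```text
clock: 13.4
eef_pos: [556.9, 88.8, 16.4]
tool_rot: [3.141, -0.0, 1.399]
force: [0.5, -0.6, 0.0]
width: 41.6
gripper_force: 60.7
```

move_arm:
  steps:
    - [0,0,0,0,0,0,0.046]
    - [0,0,0,0,0,0,0.052]
    - [0,0,0,0,0,0,0.058]
    - [0,0,0,0,0,0,0.064]
    - [0,0,0,0,0,0.005,0.064]

```text
clock: 13.9
eef_pos: [556.3, 88.7, 21.0]
tool_rot: [-3.14, 0.0, 1.399]
force: [0.2, 0.3, -0.1]
width: 64.1
gripper_force: 0.0
```

move_arm:
  steps:
    - [0,0,0,0,0,0.02,0.064]
    - [0,0,0,0,0,0.04,0.064]
    - [0,0,0,0,0,0.045,0.056]
    - [0,0,0,0,0,0.045,0.05]
    - [0,0,0,0.005,-0.03,0.013,0.05]

```text
clock: 14.4
eef_pos: [564.0, 64.7, 190.0]
tool_rot: [3.134, -0.007, 1.407]
force: [0.8, -0.2, 0.2]
width: 50.1
gripper_force: 0.0
```

move_arm:
  steps:
    - [0,0,0,0.008,-0.045,0,0.05]
    - [0,0,0,0.008,-0.045,0,0.05]
    - [0,0,0,0.008,-0.045,0,0.05]
    - [0,0,0,0.007,-0.038,0,0.05]
    - [0,0,0,0.004,-0.025,0,0.05]

```text
clock: 14.9
eef_pos: [596.6, -143.6, 184.6]
tool_rot: [3.141, 0.002, 1.395]
force: [0.2, 0.2, 1.0]
width: 50.0
gripper_force: 0.0
```

move_arm:
  steps:
    - [0,0,0,0.002,-0.0123,0,0.05]
    - [0,0,0,0,0,-0.015,0.05]
    - [0,0,0,0,0,-0.01,0.05]
    - [0,0,0,0,0,0,0.05]
    - [0,0,0,0,0,0,0.05]

```text
clock: 15.4
eef_pos: [598.8, -150.1, 159.3]
tool_rot: [-3.141, -0.001, 1.401]
force: [-0.3, 0.2, 0.6]
width: 50.1
gripper_force: 0.0
```

```bash
python3 - <<'E'
from h import *
def rep(P,L):
    for x,y,z,r in L:
        m=(np.hypot(P[...,0]-x,P[...,1]-y)<r)&(abs(P[...,2]-z)<6); q=P[m]; print(x,y,len(q), q.mean(0).round(1) if len(q) else 0, np.round(np.hstack(cv2.minEnclosingCircle(q[:,:2].astype(np.float32))),1) if len(q) else 0)
L=((641,75,36,35),(557,89,36,35),(623,-15,36,35),(541,0,36,35),(599,-151,135,22),(520,-137.5,135,22))
im,d=eyes.get_image("top"); rep(cloud(eyes.calibration("top"),d),L)
s,im,P=wcloud(); print(s["eef_pos"],s["tool_rot"]); cv2.imwrite("pics/wr3.png",im); rep(P,L)
E
```

```text
641 75 342 [639.6  74.9  35.1] [640.6  74.8  22.5]
557 89 351 [556.4  89.2  35.3] [557.1  89.6  22.3]
623 -15 334 [623.1 -15.4  35.6] [623.5 -15.7  22. ]
541 0 347 [ 5.406e+02 -4.000e-01  3.540e+01] [540.5  -0.7  22.1]
599 -151 1 [ 593.2 -140.5  131.4] [ 593.2 -140.5    0. ]
520 -137.5 147 [ 519.7 -137.3  133.8] [ 520.2 -136.8   13.1]
[ 599.12855417 -150.34029568  159.71670469] [ 3.14120392e+00 -4.61323311e-04  1.40103263e+00]
641 75 0 0 0
557 89 0 0 0
623 -15 2763 [625.4 -14.3  36.9] [625.8 -13.3  22.1]
541 0 2516 [5.44e+02 3.00e-01 3.66e+01] [543.2   1.7  22.2]
599 -151 2065 [ 601.1 -147.8  135. ] [ 600.7 -149.    13. ]
520 -137.5 1698 [ 524.  -134.5  134.7] [ 522.7 -135.3   12.9]
```

View pics/wr3.png

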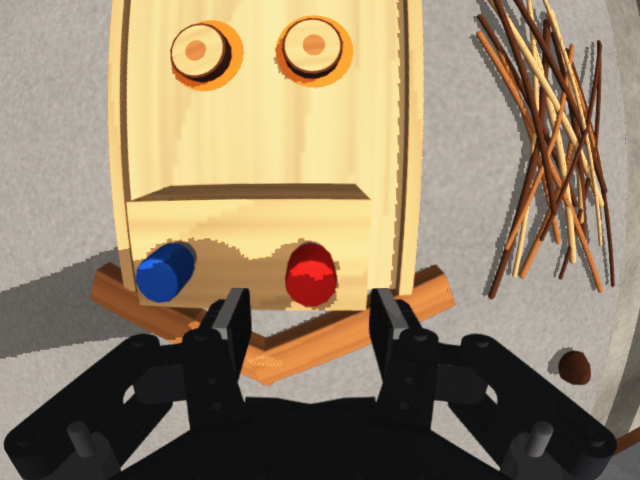

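The wrist view shows the red knob at (311,270), midway between the pads at about x = 248 and 372. The blue knob is at (165,272), well clear. Both placed slices measure within 1 mm of their spots.

move_arm:
  steps:
    - [0,0,0,0,0,-0.016,0.05]
    - [0,0,0,0,0,-0.016,0.05]
    - [0,0,0,0,0,-0.014,0.05]
    - [0,0,0,0,0,-0.01,0.05]
    - [0,0,0,0,0,-0.005,0.05]

```text
clock: 16.0
eef_pos: [598.5, -151.3, 97.4]
tool_rot: [-3.141, -0.0, 1.4]
force: [0.0, 0.8, -0.8]
width: 50.0
gripper_force: 0.0
```

move_arm:
  steps:
    - [0,0,0,0,0,0,0.044]
    - [0,0,0,0,0,0,0.038]
    - [0,0,0,0,0,0,0.034]
    - [0,0,0,0,0,0,0.032]
    - [0,0,0,0,0,0,0.032]

```text
clock: 16.5
eef_pos: [599.1, -151.5, 98.7]
tool_rot: [3.141, -0.0, 1.399]
force: [0.5, -0.4, 0.6]
width: 32.1
gripper_force: 0.0
```

```bash
python3 - <<'E'
from h import *
s,im,P=wcloud(); print(s["eef_pos"],s["tool_rot"],s["force"],s["width"]); cv2.imwrite("pics/wr4.png",cv2.resize(im[180:440,160:480],None,fx=2.3,fy=2.3))
hsv=cv2.cvtColor(im,cv2.COLOR_BGR2HSV).astype(int)
m=((hsv[...,0]<8)|(hsv[...,0]>172))&(hsv[...,1]>180)&(hsv[...,2]>90); m[:, :200]=0; m[:,450:]=0
for v in range(220,420,12):
    u=np.flatnonzero(m[v])
    if len(u)>5: print(v,u.min(),u.max(),(u.min()+u.max())/2)
E
```

```text
[ 599.05617207 -151.52698446   98.72284554] [ 3.14084474e+00 -3.22195773e-05  1.39931606e+00] [ 0.52824991 -0.35082125  0.58199466] 32.1338554008273
292 289 332 310.5
304 281 340 310.5
316 278 343 310.5
328 276 342 309.0
340 274 346 310.0
352 275 345 310.0
364 282 339 310.5
376 299 320 309.5
```

View pics/wr4.png

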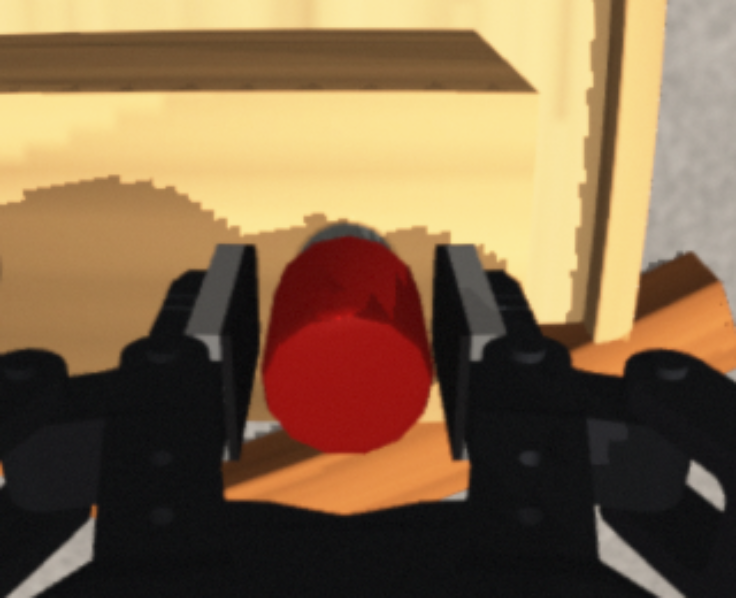

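The knob is centred between the pads, with equal gaps left and right in the crop (pad edges at 240 and 455, knob 263 to 432). I close gently while watching the force.

move_arm:
  steps:
    - [0,0,0,0,0,0,0.029]
    - [0,0,0,0,0,0,0.028]
    - [0,0,0,0,0,0,0.027]

```text
clock: 16.85
eef_pos: [598.8, -151.5, 98.3]
tool_rot: [3.142, -0.0, 1.399]
force: [-0.4, 0.3, 0.2]
width: 26.9
gripper_force: 0.0
```

move_arm:
  steps:
    - [0,0,0,0,0,0,0.026]
    - [0,0,0,0,0,0,0.0255]
    - [0,0,0,0,0,0,0.025]

```text
clock: 17.15
eef_pos: [599.0, -151.5, 98.4]
tool_rot: [3.141, -0.0, 1.399]
force: [-0.4, 0.1, 0.3]
width: 25.1
gripper_force: 20.6
```

move_arm:
  steps:
    - [0,0,0,0,0,0,0.022]
    - [0,0,0,0,0,0,0.02]

```text
clock: 17.35
eef_pos: [599.0, -151.5, 98.5]
tool_rot: [3.141, -0.0, 1.399]
force: [1.0, 0.3, 1.0]
width: 24.5
gripper_force: 58.7
```

move_arm:
  steps:
    - [0,0,0,0,0,0.001,0.02]
    - [0,0,0,0,0,0.002,0.02]
    - [0,0,0,0,0,0.002,0.02]
    - [0,0,0,0,0,0.001,0.02]
    - [0,0,0,0,0,0,0.02]

```text
clock: 17.85
eef_pos: [598.8, -151.5, 104.5]
tool_rot: [-3.142, 0.0, 1.399]
force: [-0.1, 0.1, -0.9]
width: 24.5
gripper_force: 58.9
```

move_arm:
  steps:
    - [0,0,0,0,0,0.002,0.02]
    - [0,0,0,0,0,0.003,0.02]
    - [0,0,0,0,0,0.003,0.02]
    - [0,0,0,0,0,0.003,0.02]
    - [0,0,0,0,0,0.002,0.02]

```text
clock: 18.35
eef_pos: [598.7, -151.5, 117.7]
tool_rot: [-3.141, 0.0, 1.399]
force: [-0.6, -1.1, -1.7]
width: 24.4
gripper_force: 58.9
```

move_arm:
  steps:
    - [0,0,0,0,0,0,0.02]
    - [0,0,0,0,0,0,0.02]

```text
clock: 18.55
eef_pos: [598.7, -151.5, 117.4]
tool_rot: [-3.142, 0.0, 1.399]
force: [2.3, 0.2, -1.6]
width: 24.7
gripper_force: 58.9
```

move_arm:
  steps:
    - [0,0,0,0,0,0.002,0.02]
    - [0,0,0,0,0,0.003,0.02]
    - [0,0,0,0,0,0.003,0.02]
    - [0,0,0,0,0,0.002,0.02]
    - [0,0,0,0,0,0.001,0.02]

```text
clock: 19.05
eef_pos: [598.8, -151.5, 128.6]
tool_rot: [3.142, 0.0, 1.399]
force: [-0.1, -0.4, -1.9]
width: 24.8
gripper_force: 59.0
```

move_arm:
  steps:
    - [0,0,0,0,0,0,0.02]
    - [0,0,0,0,0,0.002,0.02]
    - [0,0,0,0,0,0.003,0.02]
    - [0,0,0,0,0,0.002,0.02]
    - [0,0,0,0,0,0.001,0.02]

```text
clock: 19.55
eef_pos: [598.9, -151.5, 136.6]
tool_rot: [3.141, -0.0, 1.399]
force: [0.4, -0.1, -1.5]
width: 24.5
gripper_force: 59.0
```

move_arm:
  steps:
    - [0,0,0,0,0,0,0.02]
    - [0,0,0,0,0,0,0.02]

```text
clock: 19.75
eef_pos: [598.7, -151.5, 136.3]
tool_rot: [-3.141, 0.0, 1.399]
force: [-0.1, -0.1, -1.7]
width: 24.7
gripper_force: 59.0
```

```bash
python3 - <<'E'
from h import *
s=telemetry.read_state(); print(s["eef_pos"],s["tool_rot"],s["force"],s["torque"])
im,d=eyes.get_image("scene"); cal=eyes.calibration("scene"); u,v=map(int,px(cal,(599,-151,110))); print(u,v)
print(px(cal,(599,-151,92)))
cv2.imwrite("pics/sc2.png",cv2.resize(im[v-60:v+60,u-80:u+80],None,fx=5,fy=5,interpolation=2))
P=cloud(cal,d); hsv=cv2.cvtColor(im,cv2.COLOR_BGR2HSV).astype(int)
m=((hsv[...,0]<8)|(hsv[...,0]>172))&(hsv[...,1]>170)&(hsv[...,2]>60)&(np.hypot(P[...,0]-599,P[...,1]+151)<30); print(np.percentile(P[m][:,2],[1,10,50,90,99]),sorted(set(np.round(P[m][:,2]/2)*2)))
E
```

```text
[ 598.71152951 -151.4796966   136.29264317] [-3.14145403e+00  1.06335279e-05  1.39936259e+00] [-0.1415065  -0.07836139 -1.7213303 ] [-0.04446702  0.03231656 -0.02160981]
304 277
(np.float64(304.4121467967645), np.float64(281.0386805451736))
[ 95.16651807  97.89197156 161.3917643  173.72979729 188.84678099] [np.float64(94.0), np.float64(96.0), np.float64(98.0), np.float64(100.0), np.float64(102.0), np.float64(148.0), np.float64(152.0), np.float64(154.0), np.float64(156.0), np.float64(158.0), np.float64(160.0), np.float64(162.0), np.float64(164.0), np.float64(166.0), np.float64(168.0), np.float64(170.0), np.float64(172.0), np.float64(174.0), np.float64(176.0), np.float64(200.0)]
```

View pics/sc2.png

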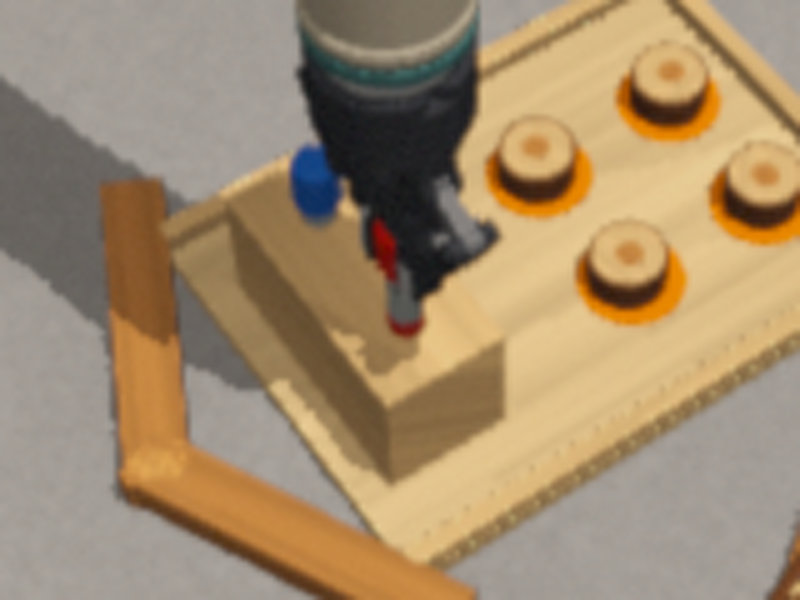

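The scene crop shows the two-by-two grid complete. The red band is just emerging at the block top, about 10 mm of 12 mm showing at (405,328). The gauge has 2 mm left to rise.

move_arm:
  steps:
    - [0,0,0,0,0,0.001,0.02]
    - [0,0,0,0,0,0.001,0.02]
    - [0,0,0,0,0,0,0.02]
    - [0,0,0,0,0,0,0.02]
    - [0,0,0,0,0,0,0.02]

```text
clock: 20.3
eef_pos: [598.7, -151.5, 138.3]
tool_rot: [-3.142, -0.0, 1.399]
force: [-0.1, 1.0, -2.3]
width: 24.6
gripper_force: 59.0
```

move_arm:
  steps:
    - [0,0,0,0,0,0,0.02]
    - [0,0,0,0,0,0,0.02]
    - [0,0,0,0,0,0,0.02]
    - [0,0,0,0,0,0,0.02]
    - [0,0,0,0,0,0,0.02]

```text
clock: 20.8
eef_pos: [598.8, -151.5, 138.3]
tool_rot: [3.142, -0.0, 1.399]
force: [-1.4, -0.4, -1.1]
width: 24.6
gripper_force: 59.0
```

```bash
python3 - <<'E'
from h import *
s=telemetry.read_state(); print(s["clock"],s["eef_pos"],s["force"],s["width"],s["gripper_force"])
im,d=eyes.get_image("top"); P=cloud(eyes.calibration("top"),d)
for x,y in ((641,75),(557,89),(623,-15),(541,0)):
    m=(np.hypot(P[...,0]-x,P[...,1]-y)<35)&(abs(P[...,2]-36)<6); print(x,y,m.sum(),P[m].mean(0).round(1))
im,d=eyes.get_image("scene"); P=cloud(eyes.calibration("scene"),d); hsv=cv2.cvtColor(im,cv2.COLOR_BGR2HSV).astype(int)
m=((hsv[...,0]<8)|(hsv[...,0]>172))&(hsv[...,1]>150)&(np.hypot(P[...,0]-599,P[...,1]+151)<25)&(P[...,2]<115); print("band",np.sort(P[m][:,2]).round(0))
E
```

```text
20.8 [ 598.80434482 -151.49613885  138.31552283] [-1.39268465 -0.38227335 -1.12372399] 24.599811462516055 58.975989818573
641 75 340 [639.7  74.9  35.3]
557 89 348 [556.4  89.2  35.3]
623 -15 337 [623.4 -15.3  35.4]
541 0 350 [ 5.406e+02 -5.000e-01  3.550e+01]
band [ 89.  93.  95.  97.  97.  97.  98.  98.  99. 100. 101. 101.]
```

```bash
python3 -c "
from cell import ctrl; print(ctrl.finish_job())"
```

```text
the job is handed in; nothing more can be done
None
```

I set both loose slices within about 1 mm of their spot centres and drew the red gauge up 39.8 mm with only light side force, and the gripper is still holding it upright and still there; I then handed the job in, but no verdict came back.

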